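Roll the film roll into its V-rest

TASK

Roll the black film roll along the bench, pushing it by its side with the fingers, up the low ramp and into the V-rest so that it lies settled in the groove, with neither end sticking out past the rest (nudge it by its end first if it is out of line). Let it turn as it goes; do not lift, carry, stand up or fling it, and leave the other things on the bench where they are.

Things in the scene. Friction and masses are not known exactly. Their poses are not given: they have to be found in the camera images.
- film_roll: Loose roll of hard, slick black packing film on its side, 0.28-0.56 kg: cylinder 54 mm in diameter, 140 mm long; 36 mm core sticks out 10 mm at each end; small orange tab. Origin at its centre, 27 mm above the bench; x along the roll, within 0.4 rad of the rest's x; y, z turn with it. Friction about 0.4: it turns when pushed by its side, and stops within a few cm when let go on the bench.
- rest: V-rest fixed to the bench, left or right of the roll: aluminium V groove along x between two equal blue ramps. 240 mm long (x), 156 wide (y). Origin on the bench under the middle of the groove. Ramps rise from the bench at y = +-78 mm to crests 16 mm high at y = +-21 mm; the groove's bottom, at y = 0, is 1.3 mm above the bench; its ends are open. The seated roll's centre is 34 mm up.
- spray_bottle: Bystander: standing white spray bottle with a yellow head, 74 mm in diameter, 192 mm tall; origin at the centre of its foot.
- tape: Bystander: orange ring of tape lying flat, 90 mm in diameter, 48 mm high; origin at the centre of its underside.
- heat_gun: Bystander: orange heat gun with a steel nozzle lying on its side, barrel 190 mm long and 60 mm thick along its x axis, handle 110 mm long; origin under the barrel, on the bench.
- filter: Bystander: black respirator filter, a disc 84 mm in diameter, 30 mm high; origin at the centre of its underside.

How it is judged:
On the way, in this order (a step that is already met when the one before it is completed fails the run):
1. the roll has turned over at least about half a turn on its way, while lying on the bench or ramp (angle between film_roll's own z axis and vertical above 2.3 rad and height (world z) of film_roll below 0.05 m).
2. the roll has settled in the groove (x of film_roll in the frame of rest between -0.045 and 0.045 m and y of film_roll in the frame of rest between -0.006 and 0.006 m and z of film_roll in the frame of rest between 0.03 and 0.0385 m and angle between the x axis of film_roll and the x axis of rest, either way round below 0.06 rad and linear speed of film_roll below 0.02 m/s), for 0.3 s.
At the end, for the whole second after the job is handed in: The roll lies at rest in the groove: its centre over the groove line within 6 mm, 30 to 38.5 mm above the bench, its axis along the groove within 0.06 rad, and within 45 mm of the middle of the groove lengthwise (all of step 2); the robot touches nothing.
It fails at once if the roll is lifted or carried: its centre over 52 mm above the bench, or over 36 mm (9 mm off the bench) before it is on the ramps (height (world z) of film_roll above 0.052 m or (height (world z) of film_roll above 0.036 m and (y of film_roll in the frame of rest above 0.09 m or y of film_roll in the frame of rest below -0.09 m))).
It fails at once if the roll is stood up or tipped by more than about 25 degrees (angle between film_roll's own x axis and vertical below 1.13 rad or angle between film_roll's own x axis and vertical above 2.01 rad).
It fails at once if the roll is flung (faster than 0.7 m/s) (linear speed of film_roll above 0.7 m/s).
It fails at once if the spray bottle, tape, heat gun or filter is moved by more than 20 mm (distance of any of spray_bottle, tape, heat_gun, filter from where it was at the start of the episode above 0.02 m).
It also fails if it takes over 54 s, if anything falls off the work surface, if the arm or the gripper's body presses on something with over 40 N, if the wrist force passes 120 N, or if a joint passes its speed limit or range.

ROBOT

A 6-joint arm with a two-finger parallel gripper is mounted at the origin on the work surface. World frame = base frame: x ahead of the robot, y to its left, z up, the work surface at z = 0. Lengths are in m, angles in rad, forces in N, time in s.
With the tool pointing down it reaches from about 0.325 to 0.775 m from the base axis. Payload 5.5 kg.
Tool frame: the origin (TCP) lies at the very end of the fingers, on their centre line; the grasp point (between the pads) lies 19 mm behind it; x points along the fingers, z is the direction in which the jaws open and shut, and the axes are right-handed (so a half turn about x gives the same grasp; the last joint's range is limited). The gripper opens to 85 mm and grips with 20 to 120 N. Pads are 22 mm wide; open, the fingers measure 114 mm over their backs; the gripper's body (76 mm by 85 mm) begins 54 mm behind the grasp point. The pads swing forward as they close: fully open they stand 13 mm farther back than shut.
Start: joints at [-1.2, 0.091, 1.231, -0, 1.82, -0.057], TCP at [0.249, -0.546, 0.231] pointing down, gripper open.
Joint ranges: [-2.87, 2.87], [-0.86, 2.18], [0.17, 2.46], [-1.51, 4.65], [0.06, 2.69], [-2.65, 2.65]. Speed limits (rad/s): [2.57, 2.57, 3.01, 3.14, 3.14, 3.14].

INTERFACE

Orientations are given as a unit quaternion [w, x, y, z].
In Python, from rig import arm, cams, nets gives the robot as it stands.
- The arm moves only by the tool carry_out, never from a script. Its argument "steps" is a list of rows, each a list of 7 numbers: the closure, from 0 (fully open) to 1 (shut), then the shift along the tool's x, y, z in m, then the turn, a rotation vector about the tool's x, y, z in rad. A call has 1 to 20 rows; each row is the pose to reach, as a shift and turn from the pose commanded when the call began, along the tool's axes at that moment; what a row does not reach only later rows make up. A row lasts 1/12 s, in which the tool goes at most 41.7 mm and 7.16 degrees, less where a joint would pass 70% of its speed; a pose out of reach is approached as far as the arm can. A call with a gripper value outside its range is refused whole. The fingers move at their own pace and stop on an object; the grip force is fixed at half the most. Time passes only in rows, so rows that repeat a pose let the fingers close. It gives the time, the measured TCP pose, the force and the opening at its end, in the units of the state.
- arm.state(): the state, without advancing time (a new reading comes with each control period).
- cams.get_image(name): name is "scene" or "top"; returns the picture (480x640x3 uint8, red, green, blue); there is no depth.
- cams.camera_params(name): a dict with "fx", "fy", "cx", "cy" (pixels), "eye" and "attitude" of the camera in the world. Camera axes: x right, y down, z forward; pixel columns grow to the right and rows downward; lengths in m; the calibration is good to about 2 mm. A picture is of the moment at which its call begins. camera_params takes no time and is no camera call.
- arm.hand_in(): hands the job in, once; it reports no verdict.
Trained networks look in the newest picture that a camera, given by its name, has taken for a name from the list of things; names that differ only in an ending like _2 or _b are one class to them, and where a whole thing is asked for, a point or a joint stands for the part that bears it (a point fixed in the world has none). Each returns a list of dicts, best first, with "conf" (0 to 1); they miss things now and then, are a little off and sometimes report something else, mostly with a low value. They report only what shows in the picture. A call takes as long as a camera call.
- nets.look_for(target, camera): "location" ([x, y, z] in m, in the coordinates of the camera as it stood for that picture, good to about 4 mm: the middle of the surface that is visible of it).
- nets.trace(target, camera): "region" (480x640 bool, what is visible of it).
The state is a dict: "time": time; "joint_pos": joint angles; "dq": joint speeds; "joint_efforts": joint torques, N m; "tcp_pos": TCP position; "ee_rot": TCP orientation; "force": force on the tool from outside, world axes, zero at the start; "moment": the same for the moment, N m; "gripper_width": finger opening in m.
Only numpy, scipy, OpenCV 4.12 (cv2) and the standard library are available. Lean on these libraries where they do the work, as an engineer would, in place of code of your own. Each camera call takes 0.05 s, during which the arm holds its last target. There are 200 camera calls.

## Working session

There is one attempt and no reset: what is moved stays moved. The work goes in short steps, Python scripts to look and compute and a tool call to move; the robot and the scene stay as the last step left them, time stands still between calls to the robot, and variables do not carry over. Pictures are saved under pics/ and viewed, about 8 in all and at most 12, crops included, and the job is handed in when it is done.

Besides the shell and the picture viewer there is one more tool, called after "Emit:" as name(argument=value, ...) on one line, values as JSON. carry_out: Moves the arm, as the interface text tells. Its arguments: {"type":"object","properties":{"steps":{"type":"array"}},"required":["steps"]}

```bash
mkdir -p pics; ls; python3 - <<'E'
from rig import arm,cams,nets
import cv2,numpy as np
for n in("scene","top"):
    im=cams.get_image(n); cv2.imwrite(f"pics/{n}0.png",im[:,:,::-1]); print(n,cams.camera_params(n))
s=arm.state(); print(s)
E
```

```text
pics
scene {'fx': 438.6075071309562, 'fy': 438.6075071309562, 'cx': 325.6384572823915, 'cy': 241.92280517431348, 'eye': array([1.14110338, 0.55849747, 0.76086339]), 'attitude': array([-0.16455941,  0.36225617,  0.83646361, -0.37685449])}
top {'fx': 521.4536305889313, 'fy': 521.4536305889313, 'cx': 325.5701165212981, 'cy': 230.01126005823298, 'eye': array([ 0.39129975, -0.00713942,  1.23417327]), 'attitude': array([-0.05608563,  0.71174541, -0.6988071 ,  0.04406256])}
{'time': 0.1, 'joint_pos': array([-1.19970917e+00,  9.18187315e-02,  1.23176759e+00, -1.86595150e-05,
        1.81977592e+00, -5.66829224e-02]), 'dq': array([-4.29390882e-04, -9.61859520e-05, -1.87712964e-03, -4.10234651e-04,
        9.08605320e-04, -1.59316406e-03]), 'joint_efforts': array([ 2.78267158e-03, -4.60216963e+01, -4.19217288e+01,  4.96825066e-05,
        1.06774017e-02,  2.68546393e-05]), 'tcp_pos': array([ 0.24881963, -0.54570831,  0.23024167]), 'ee_rot': array([ 0.59422476,  0.38284155,  0.59524468, -0.38211653]), 'force': array([-0.36699055, -0.55962129, -0.3665296 ]), 'moment': array([ 0.01500857,  0.03138774, -0.00673743]), 'gripper_width': 0.08550306463273463}
```

View pics/top0.png

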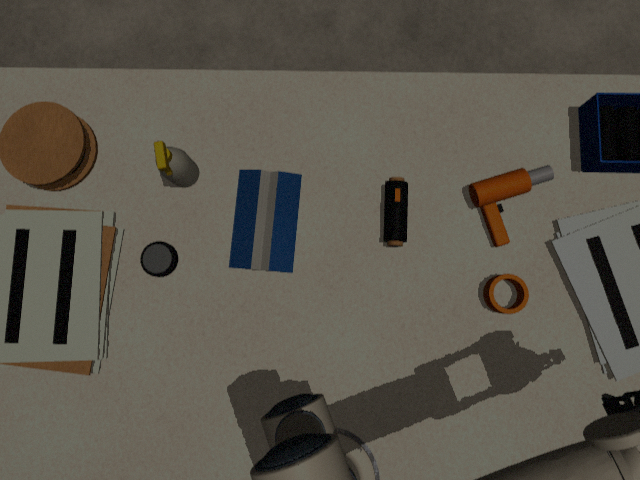

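View pics/scene0.png

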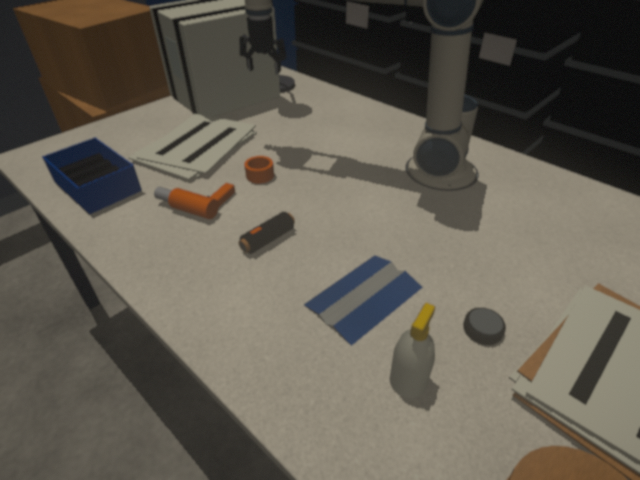

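The top view shows the roll at about (396,211), the rest at (266,221), the heat gun at (500,195) and the tape at (507,294). The bottle (178,165) and filter (160,259) lie beyond the rest. Next I measure the poses.

```bash
cat > h.py <<'E'
from rig import arm,cams,nets
import cv2,numpy as np
from scipy.spatial.transform import Rotation as R
def world(px,z,cam="top"):
    p=cams.camera_params(cam); px=np.atleast_2d(px).astype(float)
    d=np.c_[(px[:,0]-p["cx"])/p["fx"],(px[:,1]-p["cy"])/p["fy"],np.ones(len(px))]
    d=R.from_quat(p["attitude"],scalar_first=True).apply(d)
    return (p["eye"]+d*((z-p["eye"][2])/d[:,2])[:,None])[:,:2]
def rect(name,z,cam="top"):
    r=nets.trace(name,cam)
    if not r: return None
    m=r[0]["region"].astype(np.uint8)
    c=max(cv2.findContours(m,cv2.RETR_EXTERNAL,cv2.CHAIN_APPROX_NONE)[0],key=cv2.contourArea)[:,0]
    w=world(c,z,cam)
    (cx,cy),(a,b),t=cv2.minAreaRect((w*1000).astype(np.float32))
    if a<b: a,b,t=b,a,t+90
    t=(t+90)%180-90   # angle of the long axis from world x, deg
    return np.round([cx/1e3,cy/1e3,a/1e3,b/1e3,t,r[0]["conf"]],4)
def tool():
    s=arm.state(); return s,R.from_quat(s["ee_rot"],scalar_first=True)
E
python3 - <<'E'
from h import *
cams.get_image("top")
for n,z in(("film_roll",.027),("rest",.003),("heat_gun",.03),("tape",.048),("filter",.03),("spray_bottle",.1)): print(n,rect(n,z))
s,r=tool(); print(r.as_matrix().round(3),s["tcp_pos"])
E
```

```text
film_roll [ 0.6096 -0.148   0.167   0.0539 -0.1475  0.63  ]
rest [ 0.5886  0.1605  0.2424  0.1519 -3.7437  0.84  ]
heat_gun [  0.6428  -0.4368   0.2042   0.1581 -64.7178   0.63  ]
tape [  0.4224  -0.3922   0.0955   0.094  -45.5054   0.77  ]
filter [ 0.4872  0.4012  0.0828  0.0823 47.4955  0.6   ]
spray_bottle [ 0.6969  0.3587  0.134   0.0725 51.2988  0.87  ]
[[-0.     0.91   0.415]
 [ 0.     0.415 -0.91 ]
 [-1.     0.    -0.   ]] [ 0.248911   -0.54591973  0.23118137]
```

Emit:
carry_out(steps=[[0,0.04,0.15,-0.05,-0.4,0,0],[0,0.08,0.3,-0.1,-0.8,0,0],[0,0.131,0.464,-0.152,-1.143,0,0],[0,0.131,0.464,-0.152,-1.143,0,0],[0,0.131,0.464,-0.152,-1.143,0,0],[0,0.131,0.464,-0.152,-1.143,0,0],[0,0.131,0.464,-0.152,-1.143,0,0],[0,0.131,0.464,-0.152,-1.143,0,0],[0,0.131,0.464,-0.152,-1.143,0,0],[0,0.131,0.464,-0.152,-1.143,0,0],[0,0.131,0.464,-0.152,-1.143,0,0],[0,0.131,0.464,-0.152,-1.143,0,0],[0,0.131,0.464,-0.152,-1.143,0,0],[0,0.131,0.464,-0.152,-1.143,0,0],[0,0.131,0.464,-0.152,-1.143,0,0],[0,0.131,0.464,-0.152,-1.143,0,0],[0,0.131,0.464,-0.152,-1.143,0,0],[0,0.131,0.464,-0.152,-1.143,0,0]])

```text
time: 1.95
tcp_pos: [0.6075, -0.2166, 0.1013]
ee_rot: [0.708, 0.0, 0.707, -0.001]
force: [-0.1, -0.0, 0.6]
gripper_width: 0.0855
```

```bash
python3 - <<'E'
from h import *
s,r=tool(); print(s["time"],s["tcp_pos"],r.as_matrix().round(3),s["force"])
cv2.imwrite("pics/scene1.png",cams.get_image("scene")[:,:,::-1])
E
```

```text
1.95 [ 0.60753468 -0.21660589  0.10130695] [[ 0.001  0.002  1.   ]
 [-0.001  1.    -0.002]
 [-1.    -0.001  0.001]] [-0.10498349 -0.04602291  0.59546077]
```

Emit:
carry_out(steps=[[0,0.025,0,0,0,0,0],[0,0.05,0,0,0,0,0],[0,0.075,0,0,0,0,0],[0,0.088,0,0,0,0,0],[0,0.094,0,0,0,0,0],[0,0.094,0,0,0,0,0],[0,0.094,0.008,0,0,0,0],[0,0.094,0.016,0,0,0,0],[0,0.094,0.024,0,0,0,0],[0,0.094,0.032,0,0,0,0],[0,0.094,0.04,0,0,0,0],[0,0.094,0.048,0,0,0,0],[0,0.094,0.056,0,0,0,0],[0,0.094,0.062,0,0,0,0],[0,0.094,0.062,0,0,0,0],[0,0.094,0.062,0,0,0,0]])

```text
time: 3.33
tcp_pos: [0.608, -0.1527, 0.0062]
ee_rot: [0.707, -0.0, 0.707, 0.0]
force: [-0.3, -0.3, -0.4]
gripper_width: 0.0853
```

```bash
python3 - <<'E'
from h import *
s,r=tool(); print(s["time"],s["tcp_pos"],s["force"])
im=cams.get_image("scene")[:,:,::-1]
t=cams.get_image("top")[:,:,::-1]; print(rect("film_roll",.027))
a=cv2.resize(im[130:360,180:460],None,fx=1.4,fy=1.4); b=cv2.resize(t[130:360,200:480],None,fx=1.4,fy=1.4)
cv2.imwrite("pics/p2.png",np.hstack([a,b]))
E
```

```text
3.3333 [ 0.60802203 -0.15268032  0.00616983] [-0.33084409 -0.34800187 -0.3704519 ]
[ 0.6169 -0.0895  0.1507  0.0401  0.5493  0.91  ]
```

View pics/p2.png

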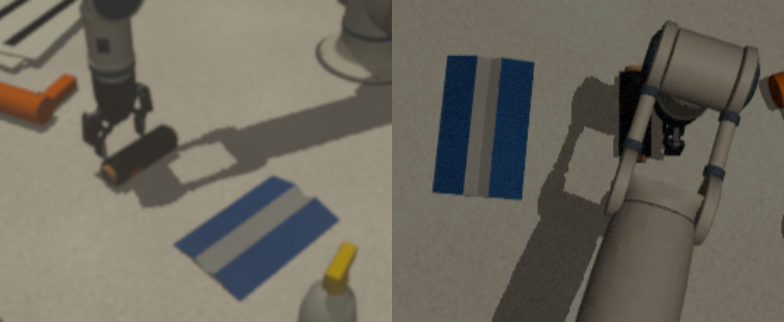

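The roll turns and stays straight; it is now at about y = -0.097, 18 mm ahead of the fingers. I'll keep pushing towards the foot of the ramp.

Emit:
carry_out(steps=[[0,0,0.008,0,0,0,0],[0,0,0.017,0,0,0,0],[0,0,0.026,0,0,0,0],[0,0,0.035,0,0,0,0],[0,0,0.044,0,0,0,0],[0,0,0.053,0,0,0,0],[0,0,0.062,0,0,0,0],[0,0,0.071,0,0,0,0],[0,0,0.08,0,0,0,0],[0,0,0.088,0,0,0,0],[0,0,0.096,0,0,0,0],[0,0,0.104,0,0,0,0],[0,0,0.112,0,0,0,0],[0,0,0.12,0,0,0,0],[0,0,0.127,0,0,0,0],[0,0,0.134,0,0,0,0],[0,0,0.14,0,0,0,0],[0,0,0.145,0,0,0,0],[0,0,0.15,0,0,0,0],[0,0,0.15,0,0,0,0]])

```text
time: 5.15
tcp_pos: [0.6081, -0.0022, 0.0063]
ee_rot: [0.707, -0.0, 0.707, 0.0]
force: [-0.0, 0.3, -0.4]
gripper_width: 0.0852
```

```bash
python3 - <<'E'
from h import *
s,r=tool(); print(s["time"],s["tcp_pos"],s["force"])
im=cams.get_image("scene")[:,:,::-1]
t=cams.get_image("top")[:,:,::-1]; print(rect("film_roll",.027))
a=cv2.resize(im[130:360,180:460],None,fx=1.4,fy=1.4); b=cv2.resize(t[130:360,200:480],None,fx=1.4,fy=1.4)
cv2.imwrite("pics/p3.png",np.hstack([a,b]))
E
```

```text
5.15 [ 0.60806322 -0.00219972  0.00629533] [-0.04174911  0.2563459  -0.38500468]
[0.5787 0.0413 0.1021 0.0491 1.1237 0.66  ]
```

View pics/p3.png

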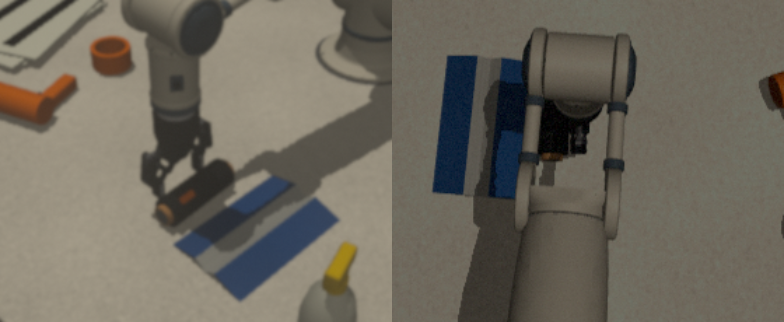

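Emit:
carry_out(steps=[[0,0,0.006,0,0,0,0],[0,0,0.013,0,0,0,0],[0,0,0.02,0,0,0,0],[0,0,0.026,0,0.01,0,0],[0,-0.002,0.032,0,0.02,0,0],[0,-0.004,0.038,0,0.03,0,0],[0,-0.006,0.044,0,0.04,0,0],[0,-0.007,0.05,0,0.05,0,0],[0,-0.008,0.056,0,0.06,0,0],[0,-0.009,0.062,0,0.063,0,0],[0,-0.01,0.067,0,0.063,0,0],[0,-0.01,0.072,0,0.063,0,0],[0,-0.01,0.077,0,0.063,0,0],[0,-0.01,0.081,0,0.063,0,0],[0,-0.01,0.085,0,0.063,0,0],[0,-0.01,0.089,0,0.063,0,0],[0,-0.01,0.089,0,0.063,0,0]])

```text
time: 6.72
tcp_pos: [0.6081, 0.0869, 0.0163]
ee_rot: [0.707, 0.022, 0.707, -0.022]
force: [0.9, -2.4, 0.9]
gripper_width: 0.0853
```

```bash
python3 - <<'E'
from h import *
s,r=tool(); print(s["time"],s["tcp_pos"],s["force"])
im=cams.get_image("scene")[:,:,::-1]
t=cams.get_image("top")[:,:,::-1]; print(rect("film_roll",.038))
a=cv2.resize(im[130:360,180:460],None,fx=1.4,fy=1.4); b=cv2.resize(t[130:360,200:480],None,fx=1.4,fy=1.4)
cv2.imwrite("pics/p4.png",np.hstack([a,b]))
E
```

```text
6.7167 [0.60808863 0.08692551 0.01628231] [ 0.85714871 -2.43035015  0.91924851]
[0.5789 0.1329 0.0946 0.0465 1.7461 0.98  ]
```

View pics/p4.png

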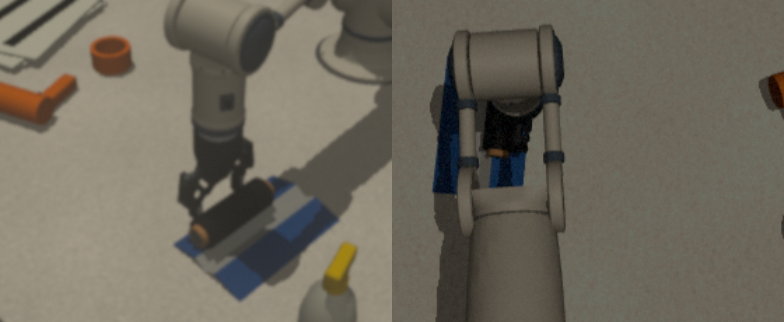

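Emit:
carry_out(steps=[[0,0,0.003,0,0,0,0],[0,0,0.006,0,0,0,0],[0,0,0.009,0,0,0,0],[0,0,0.012,0,0,0,0],[0,0,0.015,0,0,0,0],[0,0,0.018,0,0,0,0],[0,0,0.02,0,0,0,0],[0,0,0.02,0,0,0,0],[0,0,0.02,0,0,0,0]])

```text
time: 7.62
tcp_pos: [0.6092, 0.1062, 0.0161]
ee_rot: [0.707, 0.022, 0.707, -0.022]
force: [-0.4, 0.0, -0.6]
gripper_width: 0.0854
```

```bash
python3 - <<'E'
from h import *
s,r=tool(); print(s["time"],s["tcp_pos"],s["force"])
im=cams.get_image("scene")[:,:,::-1]
t=cams.get_image("top")[:,:,::-1]; print(rect("film_roll",.038))
a=cv2.resize(im[130:360,180:460],None,fx=1.4,fy=1.4); b=cv2.resize(t[130:360,200:480],None,fx=1.4,fy=1.4)
cv2.imwrite("pics/p5.png",np.hstack([a,b]))
E
```

```text
7.6167 [0.60916095 0.10618586 0.01605059] [-0.42594554  0.02290622 -0.59291548]
[ 0.5782  0.1612  0.093   0.0545 -3.6873  0.6   ]
```

View pics/p5.png

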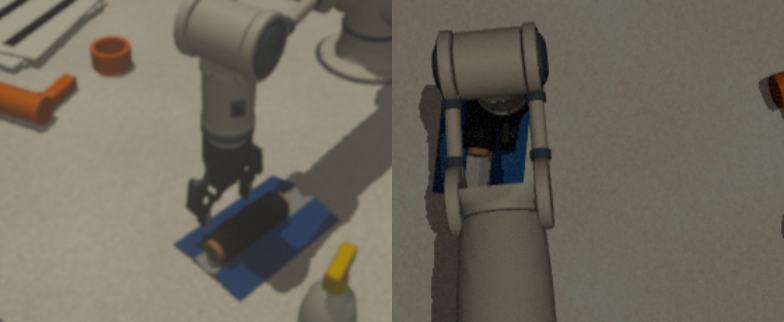

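The roll has dropped into the groove and is parallel to it. I'll back the fingers off, raise them, and check.

Emit:
carry_out(steps=[[0,0,-0.015,0,0,0,0],[0,-0.005,-0.03,0,0,0,0],[0,-0.02,-0.05,0,0,0,0],[0,-0.05,-0.07,0,0,0,0],[0,-0.08,-0.1,0,0,0,0],[0,-0.11,-0.13,0,0,0,0],[0,-0.14,-0.16,0,0,0,0],[0,-0.16,-0.19,0,0,0,0],[0,-0.16,-0.22,0,0,0,0],[0,-0.16,-0.25,0,0,0,0],[0,-0.16,-0.28,0,0,0,0],[0,-0.16,-0.3,0,0,0,0],[0,-0.16,-0.3,0,0,0,0],[0,-0.16,-0.3,0,0,0,0]])

```text
time: 8.93
tcp_pos: [0.5895, -0.1959, 0.1764]
ee_rot: [0.707, 0.024, 0.707, -0.024]
force: [0.2, -0.2, 0.1]
gripper_width: 0.0858
```

```bash
python3 - <<'E'
from h import *
s,r=tool(); print(s["time"],s["tcp_pos"],s["force"])
im=cams.get_image("scene")[:,:,::-1]
t=cams.get_image("top")[:,:,::-1]
f=rect("film_roll",.034); print(f)
d=f[:2]-[.5886,.1605]; a=np.radians(-3.74); print("rest frame",d@[np.cos(a),np.sin(a)],d@[-np.sin(a),np.cos(a)])
for n,z in(("rest",.003),("heat_gun",.03),("tape",.048),("filter",.03),("spray_bottle",.1)): print(n,rect(n,z))
a=cv2.resize(im[130:360,180:460],None,fx=1.4,fy=1.4); b=cv2.resize(t[130:360,200:480],None,fx=1.4,fy=1.4)
cv2.imwrite("pics/p6.png",np.hstack([a,b]))
E
```

```text
8.9333 [ 0.58947457 -0.19588126  0.17644773] [ 0.22623952 -0.22331942  0.1060621 ]
[ 0.6148  0.1584  0.1649  0.0569 -4.0143  0.78  ]
rest frame 0.026281183298537316 -0.00038652869063398676
rest [ 0.5882  0.1598  0.2412  0.1544 -3.6269  0.61  ]
heat_gun None
tape [ 0.612   0.1577  0.1634  0.0541 -3.7485  0.65  ]
filter [ 0.4872  0.4012  0.0829  0.0823 47.4955  0.8   ]
spray_bottle [ 0.6966  0.3579  0.1298  0.0725 58.7073  0.65  ]
```

View pics/p6.png

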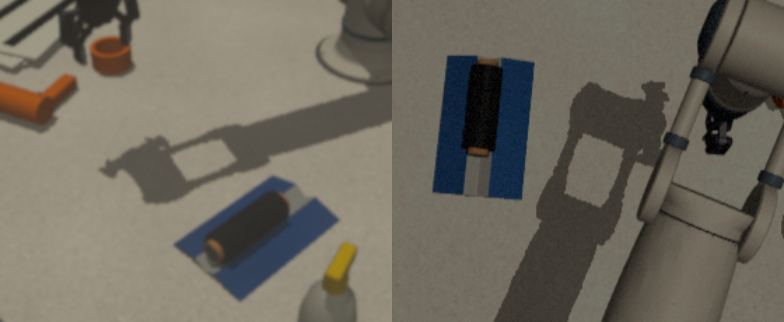

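The roll lies in the groove. My measured x offset is 26 mm, but the picture suggests a bit more, so I'll check an enlarged crop.

```bash
python3 - <<'E'
from h import *
t=cams.get_image("top")[:,:,::-1]
cv2.imwrite("pics/p7.png",cv2.resize(np.ascontiguousarray(np.clip(t[160:280,220:310].astype(int)*2,0,255).astype(np.uint8)),None,fx=5,fy=5,interpolation=cv2.INTER_CUBIC))
E
```

```text
(no output)
```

View pics/p7.png

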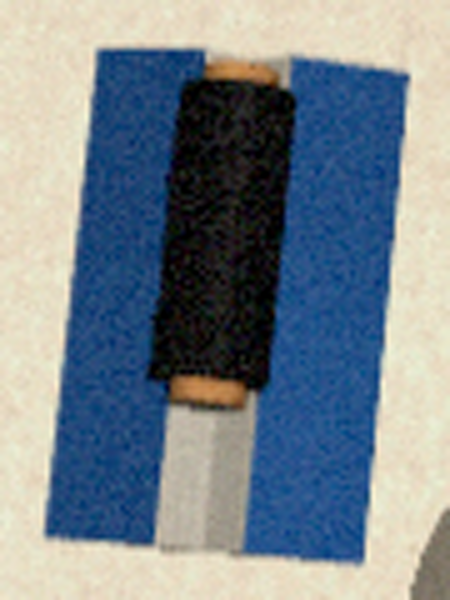

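```bash
python3 -c "
from rig import arm
print(arm.hand_in())"
```

```text
the job is handed in; nothing more can be done
None
```

I rolled the film roll about 0.3 m along the bench with the open fingers against its side. It went up the ramp, over the crest and into the V-groove. I then pulled the arm clear and handed the job in at about 9 s. The hand-in gave no verdict.

**Last checks on the roll:**
- **Across the groove:** its centre is about 0.4 mm off the groove line (limit 6 mm).
- **Angle:** its axis is within about 0.3–0.4° of the groove, roughly 0.007 rad (limit 0.06 rad).
- **Along the groove:** it sits 26 mm off the middle by the network outline, but about 30 mm when I measured the enlarged picture. These two disagree slightly. Both are inside the 45 mm limit, and both ends are inside the rest, the nearer by about 10 mm.

**Bystanders:** the filter and spray bottle measured within 1 mm of where they started. In the last check the network did not find the heat gun and mistook the roll for the tape, so I could not measure those two. The arm never came near them, and in the pictures they look undisturbed.

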